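Face up a row of cream jars with the tray's click stop

TASK

One of the two shelf trays has gaps in its row of three cream jars and its back stop left far behind. With your fingertips, push that back stop forward from behind until the jars are closed up to the front lip and the stop has clicked into the notch right behind the closed-up row, not an earlier one; a few millimetres of play in the row are right, so stop there without jamming the jars hard against the lip. Move the jars only with the stop, lift and grasp nothing, and leave the other tray and everything else as they stand.

Things in the scene. Friction and masses are not known exactly. Their poses are not given: they have to be found in the camera images.
- jars: Tray to work on: fixed one-lane shelf tray, 340 mm long (x), 60 wide (y). Origin: centre of its underside; +x runs along the lane to the front lip (away from the robot), z up. Lane floor 6 mm up; side walls 27 mm high, 56 mm apart; lip 34 mm high, inner face at x=+166 mm. White strip in the lane's middle has a 10 mm notch every 51 mm for the stop's sprung catch. Left or right of the other tray.
- jars_stop (a joint): How far the jar tray's back stop stands along the lane (m): 0 rearmost, growing to the lip (tray +x). Clicks in at 0.010, 0.061, 0.112; 0.112 is the notch right behind the closed-up jars (6 mm play left in the row). Starts at 0.006 to 0.07. Rubs with 1 to 2 N, plus some 0.7 N a jar; about 4 mm before a notch the push dips by half or more, the catch drops in and holds; leaving takes 4 to 11 N.
- jars_stop_push (a point): Middle of the upright rear face of the jar tray's grey back stop; 52 mm above the counter, axes as the tray's, at tray x = joint - 106 mm. The paddle is 50 mm wide, 4 thick with the rubber bumper on its jar side (only jars touch that), from 7 to 67 mm above the counter. Behind it: a low sled, 46 mm long, 40 wide, top 21 mm up, and thin braces to 34 mm: push with the tips 37 mm or more up.
- jar1_mid (a point): Centre (half-way up, 30 mm above the counter) of the jar nearest the lip: white cream jar with grey lid, 50 mm across, 48 high, about 0.12 kg, standing loose in the lane. Touching the lip it is at tray x = 141 mm.
- jar2_mid (a point): Centre (half-way up) of the middle jar, the same kind.
- jar3_mid (a point): Centre (half-way up) of the jar nearest the stop, the same kind.
- bottles: The other tray, made like the first, fixed, with a row of three amber bottles (49 mm across, 105 high) already closed up. Origin and axes as for the first tray. Leave it alone.
- bottles_stop (a joint): Back stop of the other tray, already clicked in at about 0.112. Leave it there.
- bottle1_center (a point): Amber bottle in the other tray, nearest its lip; point 50 mm above its foot. Leave it alone.
- bottle2_center (a point): Amber bottle in the middle of the other tray's row; point 50 mm above its foot. Leave it alone.
- bottle3_center (a point): Amber bottle next to the other tray's stop; point 50 mm above its foot. Leave it alone.
- spare_jar_mid (a point): Spare jar, the same kind, standing on the counter beside the trays; centre, 24 mm up. Leave it alone.
- pump_mid (a point): White pump bottle, 60 mm across, 168 high, standing on the counter beside the trays; point half-way up. Leave it alone.
There are look-alikes about, which are no part of the job. Leave any orange or purple look-alike of the part that bears jar2_mid alone.

How it is judged:
At the end, for the whole second after the job is handed in: The jar tray's back stop rests in the notch right behind the closed-up row (joint 0.112 within 3 mm, at rest), the three jars stand upright on the lane floor between stop and lip, each within 9 mm of its closed-up place along the lane, and the other tray's stop is still within 3 mm of its notch (value of joint jars_stop between 0.109 and 0.115 m and velocity of joint jars_stop between -0.005 and 0.005 m/s and value of joint bottles_stop between 0.109 and 0.115 m and x of jar1_mid in the frame of jars between 0.132 and 0.144 m and angle between each of jar1_mid, jar2_mid, jar3_mid's own z axis and vertical below 0.12 rad and height (world z) of jar1_mid between 0.025 and 0.035 m and x of jar2_mid in the frame of jars between 0.082 and 0.094 m and height (world z) of jar2_mid between 0.025 and 0.035 m and x of jar3_mid in the frame of jars between 0.032 and 0.044 m and height (world z) of jar3_mid between 0.025 and 0.035 m); the robot touches nothing.
It fails at once if a jar is lifted or tipped over (height (world z) of any of jar1_mid, jar2_mid, jar3_mid above 0.042 m or angle between any of jar1_mid, jar2_mid, jar3_mid's own z axis and vertical above 0.35 rad).
It fails at once if the jars are handled with the fingers instead of the stop (contact force between any of jar1, jar2, jar3 and the arm above 2 N or contact force between any of jar1, jar2, jar3 and the fingers above 2 N).
It fails at once if the row of jars is jammed hard against the front lip (over 18 N) (contact force between jar1 and jars above 18 N).
It fails at once if the other tray's bottles, the spare jar or the pump bottle are shifted by more than 12 mm, or the other tray's stop is pushed out of its notch (distance of any of bottle1_center, bottle2_center, bottle3_center, spare_jar_mid, pump_mid from where it was at the start of the episode above 0.012 m or value of joint bottles_stop below 0.106 m or value of joint bottles_stop above 0.118 m).
It fails at once if the back stop is grasped, with a finger on its bumper, instead of pushed from behind (contact force between jars_stop_c1 and the fingers above 2 N).
It also fails if it takes over 69 s, if anything falls off the work surface, if the arm or the gripper's body presses on something with over 40 N, if the wrist force passes 120 N, or if a joint passes its speed limit or range.

ROBOT

A 6-joint arm with a two-finger parallel gripper is mounted at the origin on the work surface. World frame = base frame: x ahead of the robot, y to its left, z up, the work surface at z = 0. Lengths are in m, angles in rad, forces in N, time in s.
With the tool pointing down it reaches from about 0.35 to 0.725 m from the base axis. Payload 4.3 kg.
Tool frame: the origin (TCP) lies midway between the tips of the shut fingers; the grasp point (between the pads) lies bot.grip_point_offset behind it (bot.grip_point_offset is the distance from the TCP to the grasp point, in m); y points along the fingers, z is the direction in which the jaws open and shut, and the axes are right-handed (so a half turn about y gives the same grasp; the last joint's range is limited). The gripper opens to 85 mm and grips with 20 to 120 N. Pads are 22 mm wide; open, the fingers measure 114 mm over their backs; the gripper's body (76 mm by 85 mm) begins 54 mm behind the grasp point. The pads swing forward as they close: fully open they stand 13 mm farther back than shut.
Start: joints at [-1.402, 0.377, 0.081, 1.274, 0, 1.46], TCP at [0.158, -0.553, 0.231] pointing down, gripper open.
Joint ranges: [-2.72, 2.72], [-0.84, 1.66], [-1.02, 1.22], [-1.77, 2.12], [-1.37, 1.28], [-3.14, 3.14]. Speed limits (rad/s): [2.57, 2.57, 3.14, 3.14, 3.14, 3.14].

INTERFACE

Orientations are given as a 3x3 rotation matrix whose columns are the frame's x, y, z axes.
In Python, from cell import bot gives the robot as it stands.
- The arm moves only by the tool servo_tool, never from a script. Its argument "series" is a list of rows, each an object of numbers: "grip": the finger opening in m, from 0 to 0.0854; "tx", "ty", "tz": the shift along the tool's x, y, z in m; "spin": the turn about the tool's y in degrees. A call has 1 to 12 rows; each row shifts and turns the pose as measured when the row begins, along the tool's axes as they then stand; what a row does not reach is not made up. A row lasts 1/12 s, in which the tool goes at most 41.7 mm and 7.16 degrees, less where a joint would pass 70% of its speed; a pose out of reach is approached as far as the arm can. A call is refused whole if a number of a shift passes 0.0417 or a number of a turn 7.16, either way. A call with a gripper value outside its range is refused whole. The fingers move at their own pace and stop on an object; "force" is the grip in N (left out, the last holds). Time passes only in rows, so rows that do not move let the fingers close. It gives the time, the measured TCP pose, the force and the opening at its end, in the units of the state.
- bot.get_obs(): the state, without advancing time (a new reading comes with each control period).
- bot.get_image(name): name is "side" or "top"; returns the picture (480x640x3 uint8, blue, green, red); there is no depth.
- bot.camera_model(name): a dict with "mtx" (3x3 intrinsics, pixels), "dist" ([k1, k2, p1, p2, k3] as OpenCV has them; the pictures are not rectified), "pose" (4x4, takes a point from camera to world coordinates). Camera axes: x right, y down, z forward; pixel columns grow to the right and rows downward; lengths in m; the calibration is good to about 2 mm. A picture is of the moment at which its call begins. camera_model takes no time and is no camera call.
- bot.job_done(): hands the job in, once; it reports no verdict.
The state is a dict: "time": time; "qpos": joint angles; "qd": joint speeds; "joint_torque": joint torques, N m; "tool_pos": TCP position; "tcp_rot": TCP orientation; "ft_force": force on the tool from outside, world axes, zero at the start; "moment": the same for the moment, N m; "finger_gap": opening from 0.0 (shut) to 1.0 (fully open).
Only numpy, scipy, OpenCV 4.12 (cv2) and the standard library are available. Lean on these libraries where they do the work, as an engineer would, in place of code of your own. Each camera call takes 0.05 s, during which the arm holds its last target. There are 200 camera calls.

## Working session

There is one attempt and no reset: what is moved stays moved. The work goes in short steps, Python scripts to look and compute and a tool call to move; the robot and the scene stay as the last step left them, time stands still between calls to the robot, and variables do not carry over. Pictures are saved under pics/ and viewed, about 8 in all and at most 12, crops included, and the job is handed in when it is done.

Besides the shell and the picture viewer there is one more tool, called after "Call:" by a JSON object that holds its "op" and its "data". servo_tool: Moves the arm, as the interface text tells. Its arguments: {"type":"object","properties":{"series":{"type":"array"},"force":{"type":"number"}},"required":["series"]}

```bash
mkdir -p pics; ls; python3 - <<'E'
from cell import bot
import cv2,numpy as np
for n in("top","side"):
    cv2.imwrite(f"pics/{n}0.png",bot.get_image(n)); m=bot.camera_model(n); print(n,np.round(m["mtx"],1).tolist(),np.round(m["dist"],4),np.round(m["pose"],4).tolist())
o=bot.get_obs(); print({k:np.round(v,4).tolist() for k,v in o.items()}, bot.grip_point_offset)
E
```

```text
pics
top [[474.5, 0.0, 314.1], [0.0, 474.5, 236.1], [0.0, 0.0, 1.0]] [0.018 0.    0.    0.    0.   ] [[-0.0166, -0.9892, 0.1458, 0.444], [-0.9997, 0.0135, -0.0219, 0.0063], [0.0197, -0.1462, -0.9891, 0.9408], [0.0, 0.0, 0.0, 1.0]]
side [[622.2, 0.0, 318.7], [0.0, 622.2, 237.8], [0.0, 0.0, 1.0]] [-0.1412  0.      0.      0.      0.    ] [[-0.8286, -0.3628, 0.4265, -0.0098], [-0.5598, 0.5545, -0.6158, 0.864], [-0.0131, -0.7489, -0.6625, 1.009], [0.0, 0.0, 0.0, 1.0]]
{'time': 0.1, 'qpos': [-1.4023, 0.378, 0.0798, 1.2744, 0.0, 1.4605], 'qd': [-0.0002, -0.0019, 0.0054, -0.0014, -0.0002, 0.0012], 'joint_torque': [0.001, -46.4695, 27.0582, 0.0121, -0.0001, 0.0], 'tool_pos': [0.1582, -0.5522, 0.2304], 'tcp_rot': [[-0.9614, -0.0003, 0.2752], [-0.2752, 0.0018, -0.9614], [-0.0002, -1.0, -0.0018]], 'ft_force': [0.0905, 0.4095, -0.8583], 'moment': [-0.01, 0.0208, 0.0168], 'finger_gap': 1.0009} 0.0187
```

View pics/top0.png

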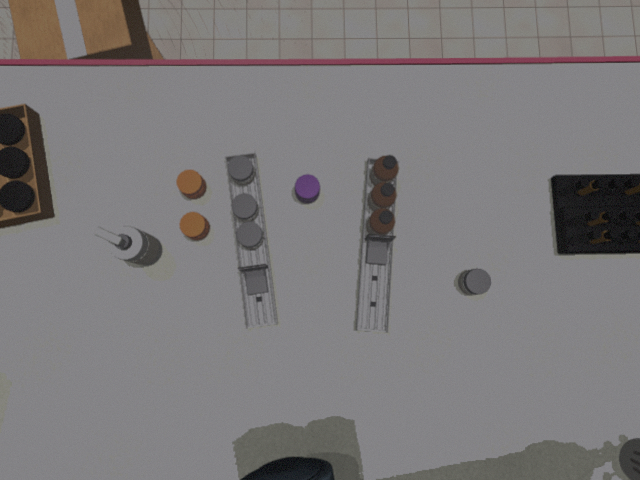

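View pics/side0.png

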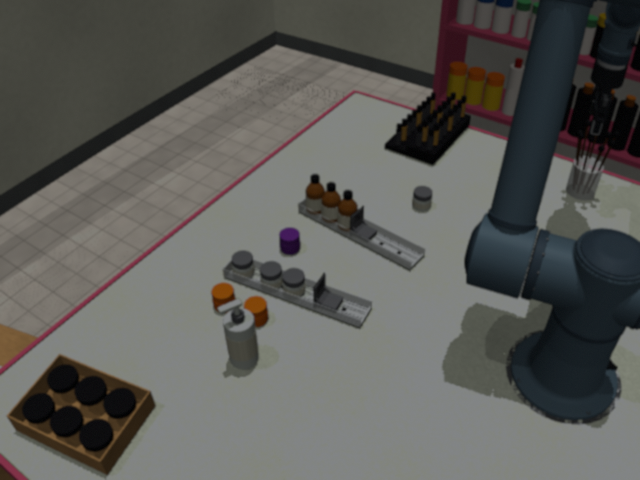

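The jar tray is on the left of the top view: grey-lidded jars at (241,169), (245,207) and (249,235), and its stop paddle at about (253,267). The look-alikes are the orange jars at (190,184) and (193,225), the purple jar at (307,188), the spare jar at (475,281), and the bottle tray with its stop at (379,238). I choose the left tray, the one holding three grey jars with gaps. Next is a close crop.

```bash
cat > h.py <<'E'
from cell import bot
import cv2,numpy as np
def ray(n,uv,z):
    m=bot.camera_model(n); p=cv2.undistortPoints(np.array([[uv]],float),m["mtx"],np.array(m["dist"]))[0,0]
    P=np.array(m["pose"]); d=P[:3,:3]@[p[0],p[1],1]; return P[:3,3]+d*(z-P[2,3])/d[2]
def proj(n,X):
    m=bot.camera_model(n); T=np.linalg.inv(m["pose"])
    return cv2.projectPoints(np.array(X,float).reshape(-1,1,3),cv2.Rodrigues(T[:3,:3])[0],T[:3,3],np.array(m["mtx"]),np.array(m["dist"]))[0][:,0]
E
python3 - <<'E'
import cv2
im=cv2.imread("pics/top0.png")[145:335,215:285]
im=cv2.convertScaleAbs(cv2.resize(im,None,fx=4,fy=4,interpolation=cv2.INTER_CUBIC),alpha=1.7)
a=im[:400];b=im[360:]
import numpy as np
b=np.vstack([b,np.zeros((0,280,3),np.uint8)])
h=max(len(a),len(b)); a=np.pad(a,((0,h-len(a)),(0,0),(0,0)));b=np.pad(b,((0,h-len(b)),(0,0),(0,0)))
cv2.imwrite("pics/crop1.png",np.hstack([a,b]))
E
```

```text
(no output)
```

View pics/crop1.png

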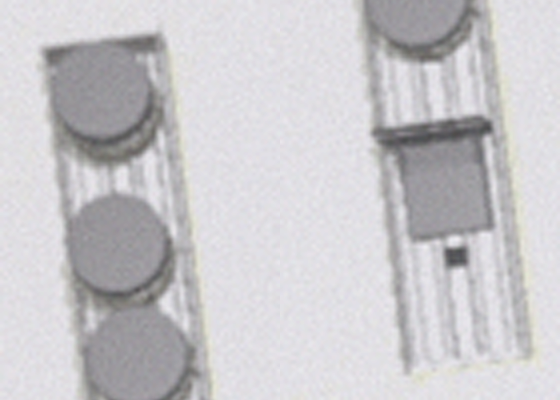

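```bash
python3 - <<'E'
from h import *
L=lambda x,y:(215+x/4,145+y/4); R=lambda x,y:(215+(x-280)/4,235+y/4)
f=dict(lipL=(L(46,48),.034),lipR=(L(162,38),.034),rearL=(R(405,370),.027),rearR=(R(530,355),.027),sledL=(R(412,240),.021),sledR=(R(490,230),.021),
 padL=(R(375,130),.067),padR=(R(490,122),.067),notch=(R(456,257),.008),j1=(L(103,90),.054),j2=(L(118,243),.054),j3=(L(137,355),.054))
W={k:ray("top",*v)for k,v in f.items()}
lc=(W["lipL"]+W["lipR"])/2; rc=(W["rearL"]+W["rearR"])/2
d=(lc-rc)[:2]; print("len",np.hypot(*d)); yaw=np.arctan2(d[1],d[0]); c=((lc+rc)/2)[:2]; print("c",c,"yaw",yaw,np.degrees(yaw))
ex=np.array([np.cos(yaw),np.sin(yaw)]);ey=np.array([-ex[1],ex[0]])
for k,v in W.items(): print(k,np.round(v,4),"tray",np.round([(v[:2]-c)@ex,(v[:2]-c)@ey],4))
E
```

```text
len 0.33318983714737316
c [0.57465058 0.10754433] yaw 0.1212492294627714 6.947069117430075
lipL [0.7377 0.1562 0.034 ] tray [0.1678 0.0286]
lipR [0.7423 0.0992 0.034 ] tray [ 0.1654 -0.0286]
rearL [0.4063 0.1168 0.027 ] tray [-0.166   0.0296]
rearR [0.4122 0.058  0.027 ] tray [-0.1672 -0.0296]
sledL [0.4672 0.1145 0.021 ] tray [-0.1058  0.0199]
sledR [0.4714 0.0772 0.021 ] tray [-0.1062 -0.0176]
padL [0.5165 0.1262 0.067 ] tray [-0.0555  0.0256]
padR [0.5194 0.0735 0.067 ] tray [-0.059  -0.0271]
notch [0.459  0.0947 0.008 ] tray [-0.1163  0.0012]
j1 [0.7101 0.1254 0.054 ] tray [0.1366 0.0014]
j2 [0.6349 0.1179 0.054 ] tray [0.0611 0.003 ]
j3 [0.581  0.1087 0.054 ] tray [0.0064 0.0004]
```

The crop shows the tray with three grey jars and gaps between them, the lip at crop (105,43), the stop paddle at crop (432,127) and the sled behind it. That puts the stop at about joint 0.045, with notches 0.061 and 0.112 ahead. I'll close the fingers, square the tool to the tray and travel at height.

Call:
{"op": "servo_tool", "data": {"series": [{"grip":0,"spin":4.5},{"grip":0,"spin":4.5},{"grip":0,"tx":-0.02,"tz":-0.03},{"grip":0,"tx":-0.02,"tz":-0.03},{"grip":0,"tx":-0.02,"tz":-0.03},{"grip":0,"tx":-0.02,"tz":-0.03},{"grip":0,"tx":-0.02,"tz":-0.03},{"grip":0,"tx":-0.02,"tz":-0.03},{"grip":0,"tx":-0.02,"tz":-0.03},{"grip":0,"tx":-0.02,"tz":-0.03}], "force": 40}}

```text
schema error: expected keys grip, tx, ty, tz, spin
```

```bash
cat > st.py <<'E'
from h import *
o=bot.get_obs(); c=np.array([.5747,.1075]); y=0.12125; ex=np.array([np.cos(y),np.sin(y)]);ey=np.array([-ex[1],ex[0]])
p=np.array(o["tool_pos"]); x=o["tcp_rot"]
x=np.array(x)
print("t",o["time"],"tray xy",np.round([(p[:2]-c)@ex,(p[:2]-c)@ey],4),"z",round(p[2],4),"yaw err deg",np.degrees(np.arctan2(-x[1,0],-x[0,0])-y),"y ax",np.round(x[:,1],4),"F tray",np.round([np.array(o["ft_force"])[:2]@ex,np.array(o["ft_force"])[:2]@ey,o["ft_force"][2]],2),"q",np.round(o["qpos"],2),"gap",o["finger_gap"])
E
python3 st.py
```

```text
t 0.1 tray xy [-0.4933 -0.6045] z 0.2304 yaw err deg 9.027693549518 y ax [-3.0e-04  1.8e-03 -1.0e+00] F tray [ 0.14  0.4  -0.86] q [-1.4   0.38  0.08  1.27  0.    1.46] gap 1.0008917524362622
```

All keys are needed in every row.

Call:
{"op": "servo_tool", "data": {"series": [{"grip":0,"tx":0,"ty":0,"tz":0,"spin":4.5},{"grip":0,"tx":0,"ty":0,"tz":0,"spin":4.5},{"grip":0,"tx":-0.02,"ty":0,"tz":-0.03,"spin":0},{"grip":0,"tx":-0.02,"ty":0,"tz":-0.03,"spin":0},{"grip":0,"tx":-0.02,"ty":0,"tz":-0.03,"spin":0},{"grip":0,"tx":-0.02,"ty":0,"tz":-0.03,"spin":0},{"grip":0,"tx":-0.02,"ty":0,"tz":-0.03,"spin":0},{"grip":0,"tx":-0.02,"ty":0,"tz":-0.03,"spin":0}], "force": 40}}

```text
time: 0.77
tool_pos: [0.2564, -0.3569, 0.2247]
tcp_rot: [[-0.995, -0.003, 0.102], [-0.102, 0.008, -0.995], [0.002, -1.0, -0.008]]
ft_force: [0.4, -0.8, -1.3]
finger_gap: -0.006
```

```bash
python3 st.py
```

```text
t 0.7667 tray xy [-0.3721 -0.4225] z 0.2247 yaw err deg -1.1157533154096484 y ax [-0.0033  0.0079 -1.    ] F tray [ 0.32 -0.86 -1.32] q [-1.09  0.11 -0.28  1.18  0.    1.95] gap -0.006052458707002143
```

Joint 6 would run past its limit this way, so I'll take the half-turned tool orientation.

Call:
{"op": "servo_tool", "data": {"series": [{"grip":0,"tx":0,"ty":0,"tz":0,"spin":-7},{"grip":0,"tx":0,"ty":0,"tz":0,"spin":-7},{"grip":0,"tx":0,"ty":0,"tz":0,"spin":-7},{"grip":0,"tx":0,"ty":0,"tz":0,"spin":-7},{"grip":0,"tx":0,"ty":0,"tz":0,"spin":-7},{"grip":0,"tx":0,"ty":0,"tz":0,"spin":-7},{"grip":0,"tx":0,"ty":0,"tz":0,"spin":-7},{"grip":0,"tx":0,"ty":0,"tz":0,"spin":-7},{"grip":0,"tx":0,"ty":0,"tz":0,"spin":-7},{"grip":0,"tx":0,"ty":0,"tz":0,"spin":-7},{"grip":0,"tx":0,"ty":0,"tz":0,"spin":-7},{"grip":0,"tx":0,"ty":0,"tz":0,"spin":-7}]}}

```text
time: 1.77
tool_pos: [0.2571, -0.3422, 0.2202]
tcp_rot: [[0.034, -0.008, 0.999], [-0.999, 0.022, 0.034], [-0.022, -1.0, -0.008]]
ft_force: [0.4, 0.4, 0.8]
finger_gap: -0.0
```

Call:
{"op": "servo_tool", "data": {"series": [{"grip":0,"tx":0,"ty":0,"tz":0,"spin":-7},{"grip":0,"tx":0,"ty":0,"tz":0,"spin":-7},{"grip":0,"tx":0,"ty":0,"tz":0,"spin":-7},{"grip":0,"tx":0,"ty":0,"tz":0,"spin":-7},{"grip":0,"tx":0,"ty":0,"tz":0,"spin":-7},{"grip":0,"tx":0,"ty":0,"tz":0,"spin":-7},{"grip":0,"tx":0,"ty":0,"tz":0,"spin":-7},{"grip":0,"tx":0,"ty":0,"tz":0,"spin":-7},{"grip":0,"tx":0,"ty":0,"tz":0,"spin":-7},{"grip":0,"tx":0,"ty":0,"tz":0,"spin":-7},{"grip":0,"tx":0,"ty":0,"tz":0,"spin":-7},{"grip":0,"tx":0,"ty":0,"tz":0,"spin":-7}]}}

```text
time: 2.77
tool_pos: [0.2545, -0.3375, 0.2153]
tcp_rot: [[0.999, -0.014, 0.037], [-0.036, 0.033, 0.999], [-0.015, -0.999, 0.033]]
ft_force: [-0.4, -0.5, -0.0]
finger_gap: 0.003
```

```bash
sed -i 's/arctan2(-x\[1,0\],-x\[0,0\])/arctan2(x[1,0],x[0,0])/' st.py; python3 st.py
```

```text
t 2.7667 tray xy [-0.3716 -0.403 ] z 0.2153 yaw err deg -9.029891426756603 y ax [-0.0141  0.0331 -0.9994] F tray [-0.5  -0.48 -0.04] q [-1.08  0.11 -0.31  1.18  0.   -1.04] gap 0.0028675433619832482
```

Call:
{"op": "servo_tool", "data": {"series": [{"grip":0,"tx":0,"ty":0,"tz":0.03,"spin":-5},{"grip":0,"tx":0,"ty":0,"tz":0.03,"spin":-4},{"grip":0,"tx":0.02,"ty":0,"tz":0.034,"spin":0},{"grip":0,"tx":0.02,"ty":0,"tz":0.034,"spin":0},{"grip":0,"tx":0.02,"ty":0,"tz":0.034,"spin":0},{"grip":0,"tx":0.02,"ty":0,"tz":0.034,"spin":0},{"grip":0,"tx":0.02,"ty":0,"tz":0.034,"spin":0},{"grip":0,"tx":0.02,"ty":0,"tz":0.034,"spin":0},{"grip":0,"tx":0.02,"ty":0,"tz":0.034,"spin":0},{"grip":0,"tx":0.02,"ty":0,"tz":0.034,"spin":0}]}}

```text
time: 3.6
tool_pos: [0.3785, 0.021, 0.2222]
tcp_rot: [[0.993, -0.016, -0.114], [0.115, 0.032, 0.993], [-0.012, -0.999, 0.034]]
ft_force: [1.1, -0.8, -0.2]
finger_gap: 0.001
```

```bash
python3 st.py
```

```text
t 3.6 tray xy [-0.2052 -0.0621] z 0.2222 yaw err deg -0.3589729886364497 y ax [-0.0158  0.0324 -0.9994] F tray [ 1.02 -0.98 -0.16] q [-0.14  0.   -0.41  1.18  0.03 -0.25] gap 0.0010397857041735692
```

Call:
{"op": "servo_tool", "data": {"series": [{"grip":0,"tx":0.026,"ty":0,"tz":0.014,"spin":-0.1},{"grip":0,"tx":0.026,"ty":0,"tz":0.014,"spin":-0.1},{"grip":0,"tx":0.026,"ty":0,"tz":0.014,"spin":-0.1},{"grip":0,"tx":0.026,"ty":0,"tz":0.014,"spin":-0.1},{"grip":0,"tx":0,"ty":0.03,"tz":0,"spin":0},{"grip":0,"tx":0,"ty":0.03,"tz":0,"spin":0},{"grip":0,"tx":0,"ty":0.03,"tz":0,"spin":0},{"grip":0,"tx":0,"ty":0.03,"tz":0,"spin":0}]}}

```text
time: 4.27
tool_pos: [0.4863, 0.1086, 0.1046]
tcp_rot: [[0.99, 0.002, -0.139], [0.139, 0.036, 0.99], [0.007, -0.999, 0.035]]
ft_force: [0.8, 0.1, -0.8]
finger_gap: -0.002
```

```bash
python3 st.py; python3 - <<'E'
from h import *
a=bot.get_image("top");b=bot.get_image("side");cv2.imwrite("pics/t1.png",a);cv2.imwrite("pics/s1.png",b)
A=cv2.resize(a[145:345,190:310],None,fx=3,fy=3,interpolation=cv2.INTER_CUBIC);B=cv2.resize(b[200:350,210:390],None,fx=2.4,fy=2.4,interpolation=cv2.INTER_CUBIC)
B=np.pad(B,((0,600-len(B)),(0,0),(0,0)));cv2.imwrite("pics/c2.png",cv2.convertScaleAbs(np.hstack([A,B]),alpha=1.5))
E
```

```text
t 4.2667 tray xy [-0.0876  0.0118] z 0.1046 yaw err deg 1.0333080693106675 y ax [ 0.0016  0.0356 -0.9994] F tray [ 0.8  -0.03 -0.84] q [ 0.07  0.3  -0.38  0.89  0.04 -0.07] gap -0.0024261340386858422
```

View pics/c2.png

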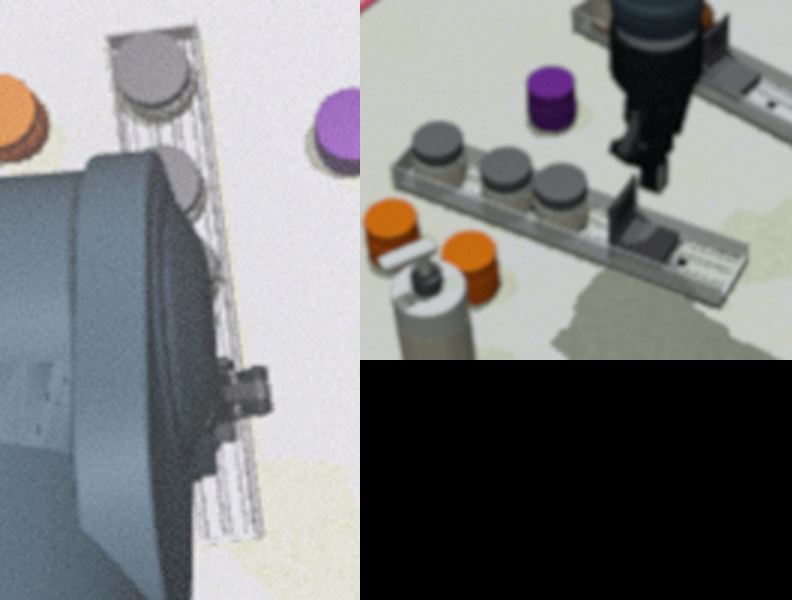

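The side view shows the paddle at crop (625,205) in front of the tips, which are at (652,185), and all three jars upright. The tips are 12 mm left of the lane centre, so I'll recentre, back off a little and lower.

Call:
{"op": "servo_tool", "data": {"series": [{"grip":0,"tx":-0.01,"ty":0,"tz":-0.013,"spin":1.0},{"grip":0,"tx":0,"ty":0.019,"tz":0,"spin":0},{"grip":0,"tx":0,"ty":0.019,"tz":0,"spin":0},{"grip":0,"tx":0,"ty":0.015,"tz":0,"spin":0},{"grip":0,"tx":0,"ty":0,"tz":0,"spin":0}]}}

```text
time: 4.78
tool_pos: [0.4744, 0.0947, 0.0521]
tcp_rot: [[0.993, -0.007, -0.12], [0.12, 0.035, 0.992], [-0.002, -0.999, 0.035]]
ft_force: [-1.0, -0.5, -0.5]
finger_gap: -0.006
```

```bash
python3 st.py; python3 - <<'E'
from h import *
b=bot.get_image("side");cv2.imwrite("pics/s2.png",b)
c=np.array([.5747,.1075]);y=.12125;ex=np.array([np.cos(y),np.sin(y)]);ey=np.array([-ex[1],ex[0]])
W=lambda x,yy,z:np.r_[c+ex*x+ey*yy,z]
B=cv2.convertScaleAbs(cv2.resize(b[230:340,215:380],None,fx=4.8,fy=4.8,interpolation=cv2.INTER_CUBIC),alpha=1.7)
def line(P,col):
    q=proj("side",P); q=((q+.5-[215,230])*4.8-.5).astype(int); cv2.polylines(B,[q.reshape(-1,1,2)],True,col,1,cv2.LINE_AA)
line([W(-.17,-.03,.027),W(.17,-.03,.027),W(.17,.03,.027),W(-.17,.03,.027)],(0,0,255))
line([W(-.061,-.025,.009),W(-.061,.025,.009),W(-.061,.025,.067),W(-.061,-.025,.067)],(0,255,0))
cv2.imwrite("pics/c3.png",B)
E
```

```text
t 4.7833 tray xy [-0.1011 -0.0005] z 0.0521 yaw err deg -0.05076752894487455 y ax [-0.0067  0.0346 -0.9994] F tray [-1.08 -0.37 -0.54] q [ 0.04  0.34 -0.48  0.76  0.03 -0.08] gap -0.00623811053589634
```

View pics/c3.png

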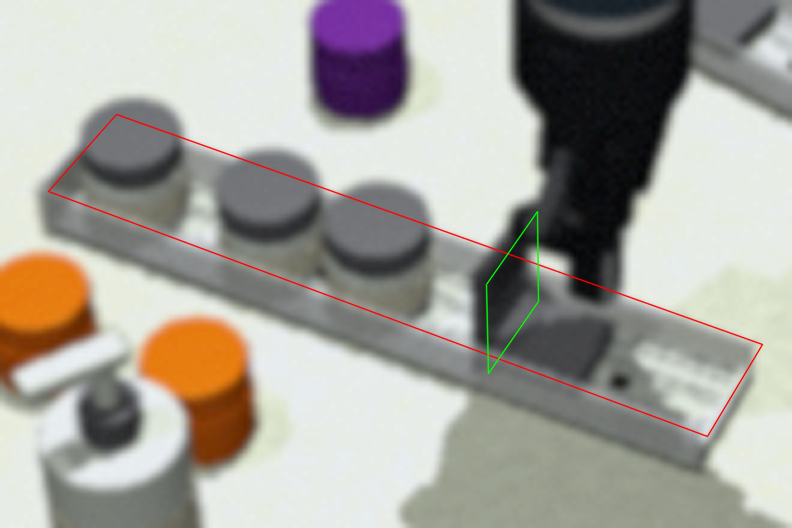

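The overlay fits to within about 2 px, with the stop at roughly 0.045–0.05. I'll approach until contact.

Call:
{"op": "servo_tool", "data": {"series": [{"grip":0,"tx":0.009,"ty":0.005,"tz":0,"spin":0},{"grip":0,"tx":0.009,"ty":0,"tz":0,"spin":0},{"grip":0,"tx":0,"ty":0,"tz":0,"spin":0}]}}

```text
time: 5.08
tool_pos: [0.4976, 0.0972, 0.0529]
tcp_rot: [[0.993, 0.001, -0.12], [0.12, 0.035, 0.992], [0.005, -0.999, 0.035]]
ft_force: [0.5, -0.4, -0.7]
finger_gap: 0.0
```

```bash
python3 st.py
```

```text
t 5.0833 tray xy [-0.0778 -0.0009] z 0.0529 yaw err deg -0.06619990264939321 y ax [ 0.0011  0.035  -0.9994] F tray [ 0.48 -0.41 -0.71] q [ 0.05  0.37 -0.43  0.77  0.03 -0.07] gap 3.7592324804134206e-05
```

Call:
{"op": "servo_tool", "data": {"series": [{"grip":0,"tx":0.004,"ty":0,"tz":0,"spin":0},{"grip":0,"tx":0.004,"ty":0,"tz":0,"spin":0}]}}

```text
time: 5.25
tool_pos: [0.5073, 0.0983, 0.0548]
tcp_rot: [[0.993, 0.003, -0.12], [0.12, 0.035, 0.992], [0.007, -0.999, 0.034]]
ft_force: [-1.3, -0.1, -1.3]
finger_gap: 0.001
```

```bash
python3 st.py
```

```text
t 5.25 tray xy [-0.068 -0.001] z 0.0548 yaw err deg -0.06464523893151056 y ax [ 0.0032  0.035  -0.9994] F tray [-1.32  0.02 -1.3 ] q [ 0.05  0.38 -0.4   0.79  0.03 -0.07] gap 0.001371251763321561
```

Call:
{"op": "servo_tool", "data": {"series": [{"grip":0,"tx":0.004,"ty":0,"tz":0,"spin":0}]}}

```text
time: 5.33
tool_pos: [0.5105, 0.0987, 0.0549]
tcp_rot: [[0.993, 0.001, -0.12], [0.12, 0.035, 0.992], [0.005, -0.999, 0.034]]
ft_force: [-2.7, -1.4, -2.8]
finger_gap: -0.001
```

```bash
python3 st.py
```

```text
t 5.3333 tray xy [-0.0648 -0.001 ] z 0.0549 yaw err deg -0.06331558903461128 y ax [ 0.0011  0.0346 -0.9994] F tray [-2.85 -1.08 -2.83] q [ 0.05  0.39 -0.39  0.79  0.03 -0.07] gap -0.0013366986360965993
```

Contact is near tray x ≈ -0.067. The tip has crept up to 55 mm, so I'll back off a little, lower, and come in again.

Call:
{"op": "servo_tool", "data": {"series": [{"grip":0,"tx":-0.01,"ty":0,"tz":0,"spin":0},{"grip":0,"tx":0,"ty":0.008,"tz":0,"spin":0},{"grip":0,"tx":0,"ty":0,"tz":0,"spin":0}]}}

```text
time: 5.58
tool_pos: [0.5034, 0.098, 0.0473]
tcp_rot: [[0.993, 0.005, -0.12], [0.12, 0.035, 0.992], [0.009, -0.999, 0.034]]
ft_force: [-0.4, -0.0, 0.6]
finger_gap: 0.001
```

```bash
python3 st.py
```

```text
t 5.5833 tray xy [-0.0719 -0.0008] z 0.0473 yaw err deg -0.06190132018547166 y ax [ 0.0047  0.0349 -0.9994] F tray [-0.44  0.04  0.6 ] q [ 0.05  0.38 -0.42  0.76  0.03 -0.07] gap 0.000763993455448445
```

Call:
{"op": "servo_tool", "data": {"series": [{"grip":0,"tx":0.003,"ty":0.001,"tz":0,"spin":0},{"grip":0,"tx":0.003,"ty":0,"tz":0,"spin":0}]}}

```text
time: 5.75
tool_pos: [0.5097, 0.0989, 0.046]
tcp_rot: [[0.993, 0.004, -0.12], [0.12, 0.035, 0.992], [0.009, -0.999, 0.034]]
ft_force: [-0.3, 1.0, -0.3]
finger_gap: 0.001
```

```bash
python3 st.py
```

```text
t 5.75 tray xy [-0.0656 -0.0007] z 0.046 yaw err deg -0.0613258361514667 y ax [ 0.0044  0.035  -0.9994] F tray [-0.21  1.03 -0.31] q [ 0.05  0.4  -0.41  0.76  0.03 -0.07] gap 0.001119340080169731
```

Call:
{"op": "servo_tool", "data": {"series": [{"grip":0,"tx":0.003,"ty":0,"tz":0,"spin":0}]}}

```text
time: 5.83
tool_pos: [0.5133, 0.0993, 0.046]
tcp_rot: [[0.993, 0.005, -0.12], [0.12, 0.035, 0.992], [0.009, -0.999, 0.034]]
ft_force: [-1.8, -0.0, 2.0]
finger_gap: 0.002
```

Call:
{"op": "servo_tool", "data": {"series": [{"grip":0,"tx":0.003,"ty":0,"tz":0,"spin":0}]}}

```text
time: 5.92
tool_pos: [0.5161, 0.0997, 0.0459]
tcp_rot: [[0.993, 0.003, -0.12], [0.12, 0.035, 0.992], [0.007, -0.999, 0.034]]
ft_force: [-2.1, -0.1, 2.9]
finger_gap: 0.003
```

Call:
{"op": "servo_tool", "data": {"series": [{"grip":0,"tx":0.003,"ty":0,"tz":0,"spin":0}]}}

```text
time: 6.0
tool_pos: [0.5191, 0.1001, 0.0459]
tcp_rot: [[0.993, 0.003, -0.12], [0.12, 0.035, 0.992], [0.007, -0.999, 0.034]]
ft_force: [-1.2, -1.2, 0.5]
finger_gap: 0.002
```

```bash
python3 st.py
```

```text
t 6.0 tray xy [-0.0561 -0.0007] z 0.0459 yaw err deg -0.05779221433881526 y ax [ 0.0025  0.0348 -0.9994] F tray [-1.3  -1.01  0.53] q [ 0.05  0.41 -0.38  0.78  0.03 -0.07] gap 0.002146652204716514
```

Call:
{"op": "servo_tool", "data": {"series": [{"grip":0,"tx":0.002,"ty":0,"tz":0,"spin":0}]}}

```text
time: 6.08
tool_pos: [0.5216, 0.1004, 0.0459]
tcp_rot: [[0.993, 0.003, -0.12], [0.12, 0.035, 0.992], [0.007, -0.999, 0.034]]
ft_force: [-1.3, -0.5, 0.7]
finger_gap: 0.001
```

Call:
{"op": "servo_tool", "data": {"series": [{"grip":0,"tx":0.002,"ty":0,"tz":0,"spin":0}]}}

```text
time: 6.17
tool_pos: [0.5228, 0.1005, 0.0457]
tcp_rot: [[0.993, 0.0, -0.12], [0.12, 0.035, 0.992], [0.005, -0.999, 0.034]]
ft_force: [-8.3, -0.3, 6.7]
finger_gap: -0.004
```

Call:
{"op": "servo_tool", "data": {"series": [{"grip":0,"tx":0.002,"ty":0,"tz":0,"spin":0}]}}

```text
time: 6.25
tool_pos: [0.5229, 0.1006, 0.0454]
tcp_rot: [[0.993, -0.003, -0.12], [0.12, 0.034, 0.992], [0.001, -0.999, 0.034]]
ft_force: [-7.6, -1.2, 5.8]
finger_gap: 0.005
```

Call:
{"op": "servo_tool", "data": {"series": [{"grip":0,"tx":0.002,"ty":0,"tz":0,"spin":0}]}}

```text
time: 6.33
tool_pos: [0.5229, 0.1007, 0.0451]
tcp_rot: [[0.993, -0.007, -0.12], [0.12, 0.034, 0.992], [-0.003, -0.999, 0.034]]
ft_force: [-6.7, -0.4, 6.2]
finger_gap: 0.002
```

Call:
{"op": "servo_tool", "data": {"series": [{"grip":0,"tx":0.002,"ty":0,"tz":0,"spin":0}]}}

```text
time: 6.42
tool_pos: [0.5227, 0.1008, 0.0448]
tcp_rot: [[0.993, -0.012, -0.12], [0.12, 0.033, 0.992], [-0.008, -0.999, 0.034]]
ft_force: [-5.9, -1.1, 4.0]
finger_gap: 0.001
```

Call:
{"op": "servo_tool", "data": {"series": [{"grip":0,"tx":0.002,"ty":0,"tz":0,"spin":0}]}}

```text
time: 6.5
tool_pos: [0.5227, 0.1008, 0.0446]
tcp_rot: [[0.993, -0.015, -0.12], [0.12, 0.032, 0.992], [-0.011, -0.999, 0.034]]
ft_force: [-5.3, -1.4, 5.1]
finger_gap: -0.001
```

The stop clicked into the 0.061 notch at TCP x=0.5229: the push dipped and then rose to 8 N with no movement. So the goal notch should be near TCP x≈0.5735. I'll push out of this one.

Call:
{"op": "servo_tool", "data": {"series": [{"grip":0,"tx":0.006,"ty":0,"tz":0,"spin":0}]}}

```text
time: 6.58
tool_pos: [0.5255, 0.1013, 0.044]
tcp_rot: [[0.993, -0.021, -0.12], [0.12, 0.032, 0.992], [-0.017, -0.999, 0.034]]
ft_force: [-4.2, -0.3, 2.8]
finger_gap: -0.001
```

Call:
{"op": "servo_tool", "data": {"series": [{"grip":0,"tx":0.007,"ty":0,"tz":0,"spin":0}]}}

```text
time: 6.67
tool_pos: [0.5311, 0.102, 0.0438]
tcp_rot: [[0.993, -0.024, -0.12], [0.12, 0.031, 0.992], [-0.02, -0.999, 0.034]]
ft_force: [-2.2, -0.7, 3.1]
finger_gap: -0.003
```

Call:
{"op": "servo_tool", "data": {"series": [{"grip":0,"tx":0.003,"ty":0,"tz":0,"spin":0},{"grip":0,"tx":0.003,"ty":0,"tz":0,"spin":0},{"grip":0,"tx":0.003,"ty":0,"tz":0,"spin":0},{"grip":0,"tx":0.003,"ty":0,"tz":0,"spin":0}]}}

```text
time: 7.0
tool_pos: [0.5442, 0.1037, 0.0436]
tcp_rot: [[0.993, -0.024, -0.12], [0.12, 0.031, 0.992], [-0.02, -0.999, 0.034]]
ft_force: [-4.2, -0.5, 3.9]
finger_gap: -0.001
```

```bash
python3 st.py
```

```text
t 7.0 tray xy [-0.0307 -0.0001] z 0.0436 yaw err deg -0.03488232521503944 y ax [-0.0243  0.0314 -0.9992] F tray [-4.2  -0.01  3.89] q [ 0.06  0.48 -0.27  0.84  0.03 -0.07] gap -0.0011867520754576502
```

Call:
{"op": "servo_tool", "data": {"series": [{"grip":0,"tx":0.003,"ty":0,"tz":0,"spin":0},{"grip":0,"tx":0.003,"ty":0,"tz":0,"spin":0},{"grip":0,"tx":0.003,"ty":0,"tz":0,"spin":0}]}}

```text
time: 7.25
tool_pos: [0.5532, 0.1048, 0.0434]
tcp_rot: [[0.992, -0.026, -0.12], [0.12, 0.031, 0.992], [-0.022, -0.999, 0.034]]
ft_force: [-4.5, -1.4, 4.5]
finger_gap: -0.001
```

```bash
python3 st.py; python3 - <<'E'
from h import *
b=bot.get_image("side");cv2.imwrite("pics/c4.png",cv2.convertScaleAbs(cv2.resize(b[230:340,215:380],None,fx=4.8,fy=4.8,interpolation=cv2.INTER_CUBIC),alpha=1.7))
E
```

```text
t 7.25 tray xy [-0.0217 -0.0001] z 0.0434 yaw err deg -0.0365044844360612 y ax [-0.0258  0.0313 -0.9992] F tray [-4.64 -0.85  4.53] q [ 0.06  0.5  -0.25  0.85  0.03 -0.06] gap -0.000914820971912266
```

View pics/c4.png

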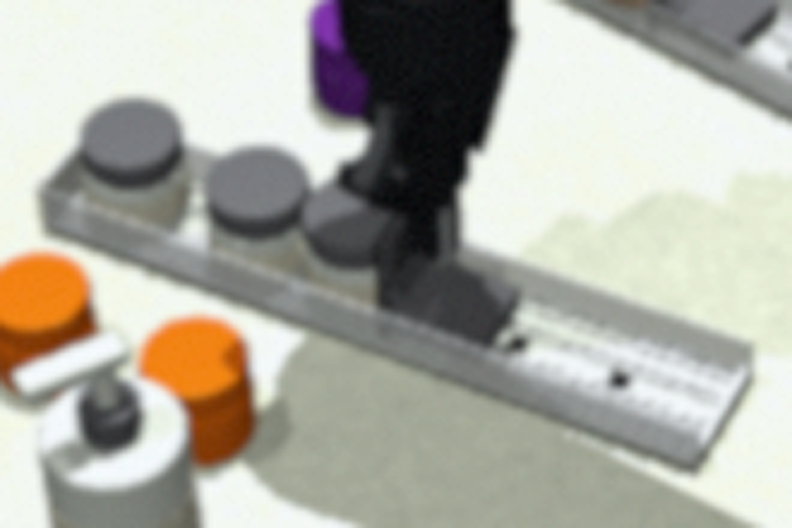

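The side view shows jars 2 and 3 moving together with the stop, jar 1 still at the lip, and everything upright. Two notches are now visible behind the sled, at (518,343) and (620,380). About 20 mm remain.

Call:
{"op": "servo_tool", "data": {"series": [{"grip":0,"tx":0.003,"ty":0,"tz":0,"spin":0},{"grip":0,"tx":0.003,"ty":0,"tz":0,"spin":0},{"grip":0,"tx":0.002,"ty":0,"tz":0,"spin":0}]}}

```text
time: 7.55
tool_pos: [0.5622, 0.1059, 0.0432]
tcp_rot: [[0.992, -0.026, -0.12], [0.12, 0.031, 0.992], [-0.022, -0.999, 0.034]]
ft_force: [-3.7, -1.4, 2.7]
finger_gap: 0.004
```

Call:
{"op": "servo_tool", "data": {"series": [{"grip":0,"tx":0.002,"ty":0,"tz":0,"spin":0}]}}

```text
time: 7.63
tool_pos: [0.5642, 0.1062, 0.0431]
tcp_rot: [[0.992, -0.026, -0.12], [0.12, 0.031, 0.992], [-0.022, -0.999, 0.034]]
ft_force: [-4.1, -0.5, 3.8]
finger_gap: -0.002
```

Call:
{"op": "servo_tool", "data": {"series": [{"grip":0,"tx":0.002,"ty":0,"tz":0,"spin":0}]}}

```text
time: 7.72
tool_pos: [0.5664, 0.1065, 0.0431]
tcp_rot: [[0.992, -0.026, -0.12], [0.12, 0.031, 0.992], [-0.022, -0.999, 0.034]]
ft_force: [-3.8, -0.5, 2.5]
finger_gap: 0.003
```

Call:
{"op": "servo_tool", "data": {"series": [{"grip":0,"tx":0.002,"ty":0,"tz":0,"spin":0}]}}

```text
time: 7.8
tool_pos: [0.5687, 0.1068, 0.0431]
tcp_rot: [[0.992, -0.026, -0.12], [0.12, 0.031, 0.992], [-0.022, -0.999, 0.034]]
ft_force: [-3.0, -1.2, 2.5]
finger_gap: 0.001
```

Call:
{"op": "servo_tool", "data": {"series": [{"grip":0,"tx":0.002,"ty":0,"tz":0,"spin":0}]}}

```text
time: 7.88
tool_pos: [0.5713, 0.1071, 0.0431]
tcp_rot: [[0.993, -0.025, -0.12], [0.12, 0.032, 0.992], [-0.021, -0.999, 0.034]]
ft_force: [-1.8, 0.2, 1.2]
finger_gap: 0.0
```

Call:
{"op": "servo_tool", "data": {"series": [{"grip":0,"tx":0.0015,"ty":0,"tz":0,"spin":0}]}}

```text
time: 7.97
tool_pos: [0.5728, 0.1073, 0.043]
tcp_rot: [[0.992, -0.025, -0.12], [0.12, 0.032, 0.992], [-0.021, -0.999, 0.034]]
ft_force: [-7.4, -1.5, 7.0]
finger_gap: -0.002
```

The push dipped to 1.8 N and then rose to 7.4 N at x=0.5728, just where the goal notch was expected. I'll back off and go up.

Call:
{"op": "servo_tool", "data": {"series": [{"grip":0,"tx":-0.012,"ty":0,"tz":0,"spin":0},{"grip":0,"tx":-0.02,"ty":0,"tz":0,"spin":0},{"grip":0,"tx":-0.01,"ty":-0.03,"tz":0,"spin":0},{"grip":0,"tx":0,"ty":-0.04,"tz":0,"spin":0},{"grip":0,"tx":0,"ty":-0.04,"tz":0,"spin":0},{"grip":0,"tx":-0.03,"ty":-0.02,"tz":-0.025,"spin":0},{"grip":0,"tx":-0.03,"ty":0,"tz":-0.025,"spin":0},{"grip":0,"tx":-0.02,"ty":0,"tz":-0.035,"spin":0},{"grip":0,"tx":0,"ty":0,"tz":-0.04,"spin":0},{"grip":0,"tx":0,"ty":0,"tz":-0.04,"spin":0},{"grip":0,"tx":0,"ty":0,"tz":-0.04,"spin":0},{"grip":0,"tx":0,"ty":0,"tz":0,"spin":0}]}}

```text
time: 8.97
tool_pos: [0.4962, -0.1223, 0.1765]
tcp_rot: [[0.992, 0.011, -0.128], [0.128, 0.024, 0.991], [0.014, -1.0, 0.023]]
ft_force: [1.5, -0.6, 0.3]
finger_gap: 0.001
```

```bash
python3 st.py; python3 - <<'E'
from h import *
a=bot.get_image("top");b=bot.get_image("side");cv2.imwrite("pics/t5.png",a);cv2.imwrite("pics/s5.png",b)
A=cv2.resize(a[145:335,170:300],None,fx=3.1,fy=3.1,interpolation=cv2.INTER_CUBIC);B=cv2.resize(b[170:350,200:400],None,fx=1.95,fy=1.95,interpolation=cv2.INTER_CUBIC)
B=np.pad(B,((0,len(A)-len(B)),(0,0),(0,0)));cv2.imwrite("pics/c5.png",cv2.convertScaleAbs(np.hstack([A,B]),alpha=1.6)); print(A.shape,B.shape)
E
```

```text
t 8.9667 tray xy [-0.1058 -0.2186] z 0.1765 yaw err deg 0.4077192756135542 y ax [ 0.0111  0.0242 -0.9996] F tray [ 1.39 -0.73  0.32] q [-0.38  0.27 -0.22  1.08  0.03 -0.51] gap 0.000632438464481186
(589, 403, 3) (589, 390, 3)
```

View pics/c5.png

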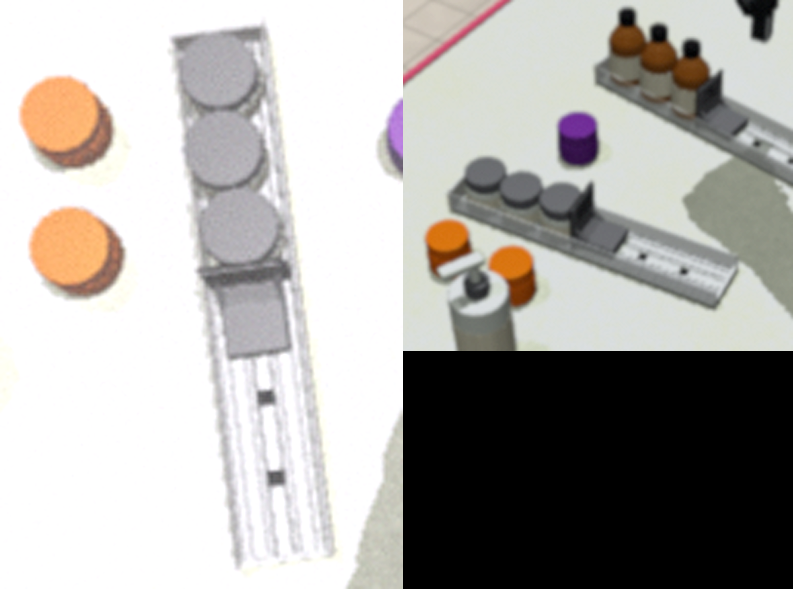

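```bash
python3 - <<'E'
from h import *
c=np.array([.5747,.1075]);y=.12125;ex=np.array([np.cos(y),np.sin(y)]);ey=np.array([-ex[1],ex[0]])
for k,x,v,z in [("j1",219,71,.054),("j2",225,149,.054),("j3",240,229,.054),("sled",258,354,.021),("n1",266,397,.008),("n2",276,478,.008),("pad top",246,272,.067),("lip",221,33,.034)]:
    w=ray("top",((x+.5)/3.1+170-.5,(v+.5)/3.1+145-.5),z); print(k,np.round([(w[:2]-c)@ex,(w[:2]-c)@ey],4))
E
```

```text
j1 [0.1365 0.0023]
j2 [0.0868 0.0043]
j3 [0.0359 0.0011]
sled [-0.038   0.0025]
n1 [-0.0643  0.0019]
n2 [-0.1155  0.0018]
pad top [ 0.0068 -0.0006]
lip [1.675e-01 1.000e-04]
```

```bash
python3 - <<'E'
from h import *
a=cv2.imread("pics/side0.png");b=bot.get_image("side")
d=cv2.absdiff(cv2.GaussianBlur(a,(5,5),0),cv2.GaussianBlur(b,(5,5),0)).max(2)
for n,(u0,u1,v0,v1) in dict(bottles=(298,372,172,235),pump=(220,262,300,370),spare=(408,438,182,212)).items(): print(n,d[v0:v1,u0:u1].max(),round(d[v0:v1,u0:u1].mean(),1))
bot.job_done()
E
```

```text
bottles 61 4.6
pump 7 4.6
spare 7 4.8
the job is handed in; nothing more can be done
```

I pushed the jar tray's stop forward from behind with shut fingertips. It went through the 0.061 notch and I stopped at what should be the 0.112 notch, then backed the arm off clear of everything. The job is handed in; no verdict came back.

**Last checks:**
- **Stop position:** the push dipped to 1.8 N, then rose to 7.4 N, about 51 mm after the first click, allowing 0.6 mm for finger tilt. The top picture puts the joint at about 0.114 to within 2 mm, so it agrees but does not settle the last millimetre.
- **Jars:** they measured 0.1365, 0.0868 and 0.0359 m along the tray, all inside their windows and standing upright in the pictures. The third is 4 mm above its lower limit.
- **Spare jar and pump bottle:** the side picture shows no change from the start.
- **Other tray:** it looks undisturbed in the side picture, but the before/after comparison there had a local peak of 61, against a small average. I think this is the gripper tip at the edge of that area, but I didn't confirm it. I did not measure that tray's stop separately.

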